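Draw the gate of the marble chute and serve the dish

TASK

Draw the thin stone gate straight up along its leaning slots out of the oak marble chute, so that the four marbles roll down into the copper dish, and stand the gate, foot down, in the wide slot of the oak stand. Then lift the dish by its wooden grip bar and carry it, level and with all four marbles in it, to the round cork mat: set it down upright, in the middle of the mat, and let go. Leave the jar, the cup and the loupe where they are.

Things in the scene. Friction and masses are not known exactly. Their poses are not given: they have to be found in the camera images.
- gate_mid (a point): Centre of the gate, a plain pale stone panel 8 mm thick (its x), 76 mm wide (its y), 125 mm tall (its z, from foot to top edge), about 0.18 kg, loose. At the start it stands in the slots of the chute, leaning 0.5 rad (28.6 degrees) from vertical: its top leans towards the dish, that is roughly towards the robot. Its top 62 mm stand free above the two slotted posts. It slides freely along its own z with about 1.5 mm of play each way in the slots.
- gate_foot (a point): Middle of the lower edge of the gate, 62.5 mm below gate_mid along the gate's z; same axes.
- gate_seat (a point): Point of the fixed oak chute where the middle of the gate's foot sits, 73 mm above the shelf; axes of the chute: z up, the marbles roll towards -x, y across. The channel, 30 mm wide, falls 0.14 rad and ends 75 mm from the seat at -x. Two posts at y = 15 to 46 mm on either side carry the slots, 62 mm long and leaning like the gate: the gate is free of them once drawn 62 mm along its z. Behind the gate the channel runs 128 mm to +x with sides up to 115 mm above the shelf.
- dish_grip (a point): Centre of the dish's grip bar, 100 mm above the underside of the dish and over its middle; the dish's axes: z up, y along the bar. The bar is dark wood, 14 mm thick in x and z, 84 mm long in y, on two wire uprights at y = +-52 mm. The loose copper dish below is round, 80 mm across at the foot, 110 mm at the rim, 45 mm tall, 0.25 kg; it stands on the shelf just beyond the low end of the chute and catches the marbles. A vertical tool that shuts along the dish's x takes the bar.
- stand_slot (a point): Middle of the floor of the slot in the fixed oak stand, 15 mm above the shelf; axes of the stand: z up, y along the slot. The stand is 62 mm (x) by 114 mm (y) and 50 mm tall; its upright slot is 18 mm wide (x), 90 mm long (y), 35 mm deep. The gate may lean in it.
- disc_top (a point): Centre of the top of the fixed round cork mat, 150 mm across and 6 mm thick.
- marble1_center (a point): Centre of one of four equal white opaline marbles, 24 mm across, 18 g; at the start in single file behind the gate in the chute.
- marble2_center (a point): Centre of one of four equal white opaline marbles, 24 mm across, 18 g; at the start in single file behind the gate in the chute.
- marble3_center (a point): Centre of one of four equal white opaline marbles, 24 mm across, 18 g; at the start in single file behind the gate in the chute.
- marble4_center (a point): Centre of one of four equal white opaline marbles, 24 mm across, 18 g; at the start in single file behind the gate in the chute.
- jar_mid (a point): Middle of a loose frosted blue jar, 72 mm across and 100 mm tall, a bystander.
- cup_mid (a point): Middle of a loose grey soapstone cup, 72 mm across and 75 mm tall, a bystander.
- loupe_mid (a point): Middle of the lens of a loupe that lies on the shelf: lens 60 mm across, 10 mm thick, handle reaching to 100 mm along its x; loose, a bystander.
Mind the look-alikes: they are no part of the job. Leave any blue or pink look-alike of the part that bears gate_mid alone.

How it is judged:
By the outcome, as a careful person would: the job done as asked, in the order asked, and still so for the second after the job is handed in, with the robot touching nothing.
It also fails if it takes over 64 s, if anything falls off the work surface, if the arm or the gripper's body presses on something with over 40 N, if the wrist force passes 120 N, or if a joint passes its speed limit or range.

ROBOT

A 6-joint arm with a two-finger parallel gripper is mounted at the origin on the work surface. World frame = base frame: x ahead of the robot, y to its left, z up, the work surface at z = 0. Lengths are in m, angles in degrees, forces in N, time in s.
With the tool pointing down it reaches from about 0.25 to 0.725 m from the base axis. Payload 9.7 kg.
Tool frame: the origin (TCP) lies midway between the tips of the shut fingers; the grasp point (between the pads) lies 19 mm behind it; x points along the fingers, y is the direction in which the jaws open and shut, and the axes are right-handed (so a half turn about x gives the same grasp; the last joint's range is limited). The gripper opens to 85 mm and grips with 20 to 120 N. Pads are 22 mm wide; open, the fingers measure 114 mm over their backs; the gripper's body (76 mm by 85 mm) begins 54 mm behind the grasp point. The pads swing forward as they close: fully open they stand 13 mm farther back than shut.
Start: joints at [-68.411, 4.979, 10.078, 95.1, 0, 90], TCP at [0.202, -0.511, 0.231] pointing down, gripper open.
Joint ranges: [-179.16, 179.16], [-48.56, 103.87], [-65.8, 70.77], [-126.05, 130.52], [-82.76, 87.17], [-180, 180]. Speed limits (degrees/s): [127.2, 127.2, 147.25, 180, 180, 180].

INTERFACE

Orientations are given as [roll, pitch, yaw] about the fixed x, y, z axes, in that order (R = Rz(yaw) Ry(pitch) Rx(roll)).
In Python, from workcell import bot, cams gives the robot as it stands.
- The arm moves only by the tool apply_moves, never from a script. Its argument "commands" is a list of rows, each a list of 5 numbers: the shift along the tool's x, y, z in m, then the turn about the tool's x in rad, then the opening, from -1 (shut) to 1 (fully open). In form: [[tx, ty, tz, roll, hand], ...]. A call has 1 to 12 rows; each row is the pose to reach, as a shift and turn from the pose measured when the call began, along the tool's axes at that moment; what a row does not reach only later rows make up. A row lasts 1/10 s, in which the tool goes at most 50 mm and 8.59 degrees, less where a joint would pass 70% of its speed; a pose out of reach is approached as far as the arm can. A call with a gripper value outside its range is refused whole. The fingers move at their own pace and stop on an object; "newtons" is the grip in N (left out, the last holds). Time passes only in rows, so rows that repeat a pose let the fingers close. It gives the time, the measured TCP pose, the force and the opening at its end, in the units of the state.
- bot.get_obs(): the state, without advancing time (a new reading comes with each control period).
- cams.camera(name): name is "scene" or "top" or "wrist"; returns a dict with "frame" (420x560x3 uint8, blue, green, red), "depth" (420x560 float32, m along the optical axis (not along the pixel's ray), 0 where there is no reading), "camera_matrix" (3x3 intrinsics, pixels), "D" ([k1, k2, p1, p2, k3] as OpenCV has them; the pictures are not rectified), "R" (3x3) and "t" (3): a world point X has camera coordinates R X + t; the wrist camera has in their place "mount" (4x4, takes a point from camera to tool coordinates, whose origin is the TCP and whose axes are the tool frame's). Camera axes: x right, y down, z forward; pixel columns grow to the right and rows downward; lengths in m; the calibration is good to about 2 mm. A picture is of the moment at which its call begins: read the wrist's pose just before it.
- bot.job_done(): hands the job in, once; it reports no verdict.
Trained networks look in the newest picture that a camera, given by its name, has taken for a name from the list of things; names that differ only in an ending like _2 or _b are one class to them, and where a whole thing is asked for, a point or a joint stands for the part that bears it (a point fixed in the world has none). Each returns a list of dicts, best first, with "confidence" (0 to 1); they miss things now and then, are a little off and sometimes report something else, mostly with a low value. They report only what shows in the picture. A call takes as long as a camera call. They do not tell look-alikes from the thing itself.
- cams.spot_in(name, camera): "rect" ([left, top, right, bottom] in pixels, round what is visible of it).
The state is a dict: "time": time; "q": joint angles; "qd": joint speeds; "joint_efforts": joint torques, N m; "ee_pos": TCP position; "tcp_rot": TCP orientation; "wrist_force": force on the tool from outside, world axes, zero at the start; "torque": the same for the moment, N m; "opening": finger opening in m.
Only numpy, scipy, OpenCV 4.12 (cv2) and the standard library are available. Lean on these libraries where they do the work, as an engineer would, in place of code of your own. Each camera call takes 0.05 s, during which the arm holds its last target. There are 200 camera calls.

## Working session

There is one attempt and no reset: what is moved stays moved. The work goes in short steps, Python scripts to look and compute and a tool call to move; the robot and the scene stay as the last step left them, time stands still between calls to the robot, and variables do not carry over. Pictures are saved under pics/ and viewed, about 8 in all and at most 12, crops included, and the job is handed in when it is done.

Besides the shell and the picture viewer there is one more tool, called after "Call:" as name(argument=value, ...) on one line, values as JSON. apply_moves: Moves the arm, as the interface text tells. Its arguments: {"type":"object","properties":{"commands":{"type":"array"},"newtons":{"type":"number"}},"required":["commands"]}

```bash
ls; mkdir -p pics; cat > h.py <<'E'
import numpy as np, cv2
from workcell import bot, cams
from scipy.spatial.transform import Rotation as Ro
def pose():
    o=bot.get_obs(); T=np.eye(4); r=np.array(o['tcp_rot'])
    T[:3,:3]= r if r.shape==(3,3) else Ro.from_euler('xyz',r,degrees=True).as_matrix()
    T[:3,3]=o['ee_pos']; return o,T
def shot(n):
    o,T=pose(); c=cams.camera(n)
    if n=='wrist': c['W']=T@np.array(c['mount'])
    else:
        M=np.eye(4);M[:3,:3]=c['R'];M[:3,3]=c['t'];c['W']=np.linalg.inv(M)
    return c
def cloud(c):
    h,w=c['depth'].shape; u,v=np.meshgrid(np.arange(w),np.arange(h))
    p=cv2.undistortPoints(np.stack([u,v],-1).reshape(-1,1,2).astype(np.float64),np.array(c['camera_matrix']),np.array(c['D'])).reshape(h,w,2)
    d=c['depth'].astype(float); P=np.concatenate([p*d[...,None],d[...,None]],-1)
    X=P@c['W'][:3,:3].T+c['W'][:3,3]; X[d==0]=np.nan; return X
def px(c,X):
    M=np.linalg.inv(c['W']); Y=np.atleast_2d(X)@M[:3,:3].T+M[:3,3]
    return cv2.projectPoints(Y,np.zeros(3),np.zeros(3),np.array(c['camera_matrix']),np.array(c['D']))[0].reshape(-1,2)
E
python3 - <<'E'
from h import *
import pickle
o,T=pose(); print(o)
ims=[]
for n in('scene','top'):
    c=shot(n); pickle.dump(c,open(n+'.pkl','wb')); X=cloud(c); ims.append(c['frame'])
    for k in ['gate_mid','dish_grip','stand_slot','disc_top','gate_seat','jar_mid','cup_mid','loupe_mid','marble1_center']:
        for d in cams.spot_in(k,n)[:3]:
            l,t,r,b=map(int,d['rect']); P=X[t:b+1,l:r+1].reshape(-1,3)
            print(n,k,round(d['confidence'],2),[l,t,r,b],np.round(np.nanmedian(P,0),3))
    cv2.imwrite(f'pics/{n}0.png',c['frame'])
E
```

```text
pics
{'time': 0.0, 'q': array([-6.84105838e+01,  5.01080535e+00,  1.00349767e+01,  9.50999569e+01,
       -1.43358016e-03,  9.00010103e+01]), 'qd': array([-0.01053406,  0.02269942,  0.02683569,  0.05832286,  0.1150295 ,
       -0.06132664]), 'joint_efforts': array([-1.72982192e-03, -5.20392501e+01,  4.64798784e+01,  1.66348089e-02,
       -5.12497513e-05, -1.74870627e-05]), 'ee_pos': array([ 0.20228293, -0.5112036 ,  0.23059058]), 'tcp_rot': array([-88.91529685,  89.9242009 , 112.67311001]), 'wrist_force': array([-0.35351847, -0.75021195, -0.07276645]), 'torque': array([-0.03080605, -0.04503381,  0.00852009]), 'opening': 0.0853005130476678}
scene gate_mid 0.88 [303, 224, 358, 278] [0.535 0.109 0.005]
scene gate_mid 0.62 [233, 163, 271, 231] [ 0.562 -0.058  0.126]
scene gate_mid 0.6 [265, 321, 335, 374] [0.767 0.129 0.006]
scene dish_grip 0.85 [251, 164, 295, 216] [ 0.463 -0.041  0.093]
scene stand_slot 0.57 [151, 172, 209, 210] [ 0.53  -0.257  0.034]
scene disc_top 0.86 [379, 246, 446, 312] [0.54  0.288 0.005]
scene gate_seat 0.75 [201, 195, 273, 304] [ 0.624 -0.049  0.009]
scene jar
[... 419 characters left out ...]
43] [0.525 0.111 0.006]
top gate_mid 0.78 [198, 85, 260, 141] [0.76  0.13  0.002]
top gate_mid 0.74 [295, 178, 338, 204] [ 0.563 -0.064  0.131]
top dish_grip 0.75 [287, 219, 342, 270] [ 0.456 -0.065  0.006]
top stand_slot 0.67 [371, 200, 431, 237] [ 0.514 -0.256  0.045]
top disc_top 0.74 [125, 176, 188, 245] [0.533 0.292 0.004]
top gate_seat 0.82 [287, 118, 335, 215] [ 0.627 -0.055  0.078]
top jar_mid 0.89 [133, 114, 171, 153] [0.691 0.286 0.075]
top cup_mid 0.91 [403, 120, 438, 158] [ 0.692 -0.305  0.019]
top cup_mid 0.51 [306, 145, 315, 161] [ 0.646 -0.055  0.095]
top loupe_mid 0.84 [153, 284, 196, 332] [0.315 0.246 0.   ]
top marble1_center 0.42 [305, 168, 317, 179] [ 0.604 -0.055  0.088]
```

View pics/scene0.png

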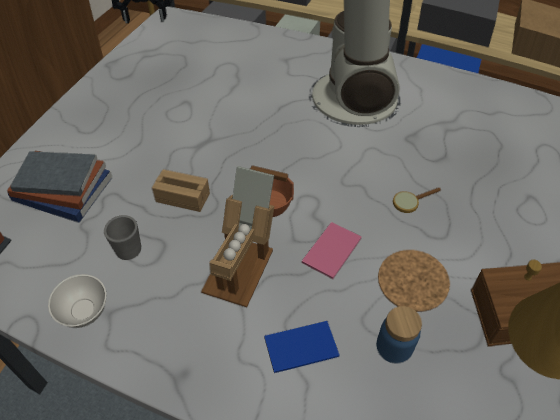

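```bash
python3 - <<'E'
import cv2,pickle
c=pickle.load(open('top.pkl','rb'))
cv2.imwrite('pics/top1.png',cv2.resize(c['frame'][80:280,180:450],None,fx=2.9,fy=2.9,interpolation=cv2.INTER_CUBIC))
E
```

```text
(no output)
```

View pics/top1.png

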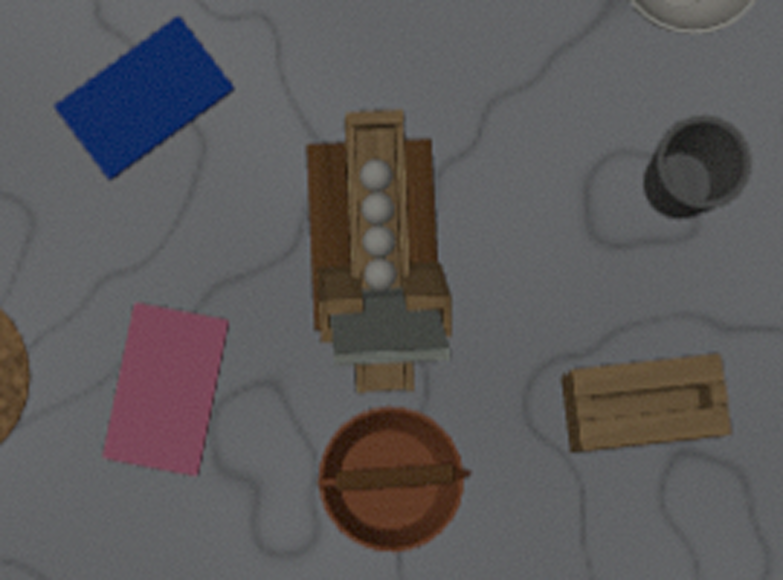

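Gate = the pale panel in the chute (scene ~(253,197), top ~(316,191)). The pink panel (331,250) and blue panel (302,346) lie flat on the shelf, so they are the look-alikes. The crop confirms it: the pale one is in the slots with the marbles behind it.

```bash
python3 - <<'E'
from h import *
import pickle
def rep(n,P):
    m=P.mean(0); xy=P[:,:2]-P[:,:2].mean(0); w,v=np.linalg.eigh(xy.T@xy/len(xy)); d=v[:,1]
    r=cv2.minAreaRect((P[:,:2]*1000).astype(np.float32))
    print(n,len(P),'mean',m.round(4),'axis deg',np.degrees(np.arctan2(d[1],d[0])).round(1),'rect',np.round(r[0],1),np.round(r[1],1),round(r[2],1),'z',np.percentile(P[:,2],[2,50,98]).round(3))
for n in('scene','top'):
    c=pickle.load(open(n+'.pkl','rb')); X=cloud(c); x,y,z=X[...,0],X[...,1],X[...,2]
    hsv=cv2.cvtColor(c['frame'],cv2.COLOR_BGR2HSV)
    m=(z>.13)&(x>.45)&(x<.62)&(abs(y+.055)<.07); P=X[m]; 
    rep('gate '+n,P)
    q=P-P.mean(0); u,s,vt=np.linalg.svd(q,full_matrices=False); print('normal',vt[2].round(3), s/np.sqrt(len(P)))
    m=(z>.02)&(z<.08)&(x>.45)&(x<.62)&(y<-.17)&(y>-.34); rep('stand '+n,X[m]); 
    m=(z>.044)&(z<.06)&(x>.45)&(x<.62)&(y<-.17)&(y>-.34); rep('standtop '+n,X[m]); 
    m=(z>.085)&(z<.12)&(x>.38)&(x<.50)&(abs(y+.055)<.07); rep('bar '+n,X[m])
    m=(z>.03)&(z<.06)&(x>.36)&(x<.52)&(abs(y+.055)<.09); rep('rim '+n,X[m])
    m=(z>.105)&(z<.122)&(x>.6)&(x<.8)&(abs(y+.055)<.07); rep('chute '+n,X[m])
    m=(z<.015)&(x>.43)&(x<.65)&(abs(y-.29)<.1)&(hsv[...,1]>80); rep('mat '+n,X[m])
E
```

```text
gate scene 1211 mean [ 0.5517 -0.0564  0.1567] axis deg 92.1 rect [557.  -57.7] [54.3 88. ] 3.0 z [0.13  0.157 0.183]
normal [0.844 0.039 0.535] [0.02282578 0.0194496  0.00303074]
stand scene 1482 mean [ 0.5218 -0.2554  0.0431] axis deg 97.9 rect [ 515.4 -260.8] [ 68.2 117.4] 6.9 z [0.022 0.047 0.053]
standtop scene 910 mean [ 0.5177 -0.258   0.0495] axis deg 97.1 rect [ 514.8 -260.5] [ 67.  115.8] 5.6 z [0.045 0.05  0.053]
bar scene 237 mean [ 0.4581 -0.0534  0.104 ] axis deg 91.6 rect [457.6 -58.5] [17.7 94.4] 1.2 z [0.09  0.106 0.109]
rim scene 151 mean [ 0.4537 -0.0287  0.0395] axis deg -163.1 rect [449.1 -33.7] [99.  41.8] 22.8 z [0.03  0.039 0.057]
chute scene 178 mean [ 0.714  -0.0497  0.1104] axis deg 89.9 rect [698.3 -50.2] [42.9 48.5] 89.4 z [0.105 0.111 0.115]
mat scene 3356 mean [0.54   0.2912 0.0052] axis deg 98.1 rect [536.8 290.7] [145.8 147.5] 1.8 z [0.002 0.005 0.009]
gate top 638 mean [ 0.5483 -0.0572  0.1607] axis deg 93.5 rect [555.2 -57.3] [51.4 90.2] 2.5 z [0.13  0.163 0.184]
normal [-0.816 -0.042 -0.577] [0.02290033 0.0221208  0.0028296 ]
stand top 1286 mean [ 0.5134 -0.258   0.0474] axis deg 96.3 rect [ 513.9 -259.7] [ 62.2 115.2] 6.2 z [0.025 0.049 0.053]
standtop top 1161 mean [ 0.5136 -0.2595  0.049 ] axis deg 96.0 rect [ 513.9 -259.9] [ 62.2 114.8] 6.1 z [0.045 0.049 0.053]
bar top 313 mean [ 0.4562 -0.0629  0.1045] axis deg 93.8 rect [456.3 -63.4] [ 13.9 108.6] 3.8 z [0.089 0.105 0.11 ]
rim top 521 mean [ 0.4563 -0.0662  0.0405] axis deg -176.8 rect [456.4 -64.6] [106.4 106.5] 0.0 z [0.031 0.042 0.047]
chute top 116 mean [ 0.7094 -0.0489  0.1104] axis deg 101.4 rect [694.  -49.9] [48.5 39.8] 0.6 z [0.105 0.111 0.115]
mat top 3253 mean [0.535  0.2907 0.0051] axis deg 79.7 rect [535.2 290.7] [146.4 146.3] 81.2 z [0.001 0.005 0.009]
```

Call:
apply_moves(commands=[[0, 0, 0, 0, 1]])

```text
time: 1.1
ee_pos: [0.2024, -0.5114, 0.2313]
tcp_rot: [-101.4, 90.0, 100.2]
wrist_force: [-0.4, 0.0, -0.2]
opening: 0.0853
```

```bash
cat >> h.py <<'E'
def to(p,jaw):
    o,T=pose(); R=T[:3,:3]; d=R.T@(np.array(p)-T[:3,3])
    g=np.array([np.cos(np.radians(jaw)),np.sin(np.radians(jaw)),0]); l=R.T@g
    a=np.arctan2(l[2],l[1]); a=(a+np.pi/2)%np.pi-np.pi/2
    print('shift',d.round(4),'roll',round(a,4),'q6',o['q'][5].round(1),'R',R.round(3).tolist())
E
python3 -c "
from h import *
to([.50,-.06,.33],92.7)"
```

```text
shift [-0.0987 -0.3102 -0.4428] roll 0.3297 q6 90.0 R [[-0.0, 0.368, -0.93], [0.0, -0.93, -0.368], [-1.0, -0.0, -0.0]]
```

Call:
apply_moves(commands=[[-0.099, 0, 0, 0, 1], [-0.099, -0.31, -0.443, 0.33, 1], [-0.099, -0.31, -0.443, 0.33, 1], [-0.099, -0.31, -0.443, 0.33, 1], [-0.099, -0.31, -0.443, 0.33, 1], [-0.099, -0.31, -0.443, 0.33, 1], [-0.099, -0.31, -0.443, 0.33, 1], [-0.099, -0.31, -0.443, 0.33, 1], [-0.099, -0.31, -0.443, 0.33, 1], [-0.099, -0.31, -0.443, 0.33, 1], [-0.099, -0.31, -0.443, 0.33, 1], [-0.099, -0.31, -0.443, 0.33, 1]])

```text
time: 2.3
ee_pos: [0.501, -0.058, 0.3307]
tcp_rot: [165.0, 90.0, -12.3]
wrist_force: [0.2, -1.6, -0.9]
opening: 0.0854
```

Call:
apply_moves(commands=[[0, 0, 0, 0, 1]])

```text
time: 2.4
ee_pos: [0.5031, -0.054, 0.33]
tcp_rot: [-112.0, 89.9, 71.0]
wrist_force: [-0.0, 0.1, -0.3]
opening: 0.0856
```

```bash
python3 - <<'E'
from h import *
import pickle
to([.50,-.06,.33],92.7)
c=shot('wrist'); pickle.dump(c,open('w1.pkl','wb')); cv2.imwrite('pics/w1.png',c['frame'])
X=cloud(c); print(np.nanmin(X.reshape(-1,3),0),np.nanmax(X.reshape(-1,3),0), c['W'].round(3).tolist())
for k in ['gate_mid','dish_grip','stand_slot']: print(k,cams.spot_in(k,'wrist')[:2])
E
```

```text
shift [0.     0.0058 0.0034] roll 0.005 q6 170.9 R [[0.0, 0.052, -0.999], [0.001, -0.999, -0.052], [-1.0, -0.001, -0.0]]
[-0.02623599 -0.61897856 -0.00385895] [0.74817495 0.45464812 0.42668102] [[0.052, -0.954, -0.295, 0.58], [-0.999, -0.049, -0.015, -0.052], [-0.0, 0.296, -0.955, 0.473], [0.0, 0.0, 0.0, 1.0]]
gate_mid [{'rect': [128.7, 86.9, 192.6, 186.7], 'confidence': 0.92}, {'rect': [243.3, 89.8, 326.5, 166.2], 'confidence': 0.71}]
dish_grip [{'rect': [237.6, 166.6, 328.2, 242.2], 'confidence': 0.87}]
stand_slot [{'rect': [379.6, 141.2, 480.3, 197.3], 'confidence': 0.71}]
```

View pics/w1.png

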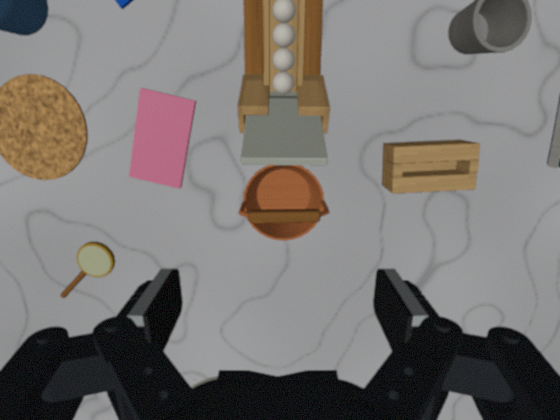

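The wrist view shows the gate top edge at about y=160, x 243–326. The dish with its bar is at (284,214) and the stand at (430,167).

```bash
python3 - <<'E'
from h import *
import pickle
c=pickle.load(open('w1.pkl','rb')); X=cloud(c)
def rect(n,rows,cols,zl,zh):
    P=X[rows[0]:rows[1],cols[0]:cols[1]].reshape(-1,3); P=P[(P[:,2]>zl)&(P[:,2]<zh)]
    r=cv2.minAreaRect((P[:,:2]*1000).astype(np.float32)); print(n,len(P),P.mean(0).round(4),np.round(r[0],1),np.round(r[1],1),round(r[2],1),np.percentile(P[:,2],[2,50,98]).round(4)); return P
P=X[112:152,254:316].reshape(-1,3); P=P[~np.isnan(P[:,0])]
v=np.linalg.svd(P-P.mean(0),full_matrices=False)[2][2]; v*=np.sign(v[2])
print('gate plane',P.mean(0).round(4),v.round(4),'lean',np.degrees(np.arctan2(v[2],np.hypot(v[0],v[1]))).round(1),'yaw',np.degrees(np.arctan2(v[1],v[0])).round(2))
Q=rect('gate',(60,170),(235,335),.14,.2)
A=rect('gatetop',(60,170),(235,335),.165,.2)
for lo in(.135,.15,.165):
    S=Q[(Q[:,2]>lo)&(Q[:,2]<lo+.015)]; print(lo,'y',S[:,1].min().round(4),S[:,1].max().round(4),'x',S[:,0].min().round(4),S[:,0].max().round(4))
rect('stand',(130,200),(375,485),.044,.056)
f=rect('floor',(150,190),(395,475),.008,.025)
rect('bar',(160,245),(235,332),.098,.115)
rect('rim',(160,245),(235,332),.042,.050)
rect('posts',(60,135),(230,335),.115,.132)
E
```

```text
gate plane [ 0.5575 -0.0595  0.1474] [0.8687 0.0403 0.4937] lean 29.6 yaw 2.66
gate 3164 [ 0.5459 -0.0588  0.1664] [546.3 -59. ] [31.  76.3] 2.9 [0.1414 0.1684 0.1833]
gatetop 1786 [ 0.5395 -0.0589  0.1769] [539.4 -59.3] [17.3 76. ] 2.9 [0.1657 0.179  0.1836]
0.135 y -0.0964 -0.0204 x 0.5539 0.5631
0.15 y -0.0968 -0.0206 x 0.5458 0.5582
0.165 y -0.0973 -0.0211 x 0.5292 0.5497
stand 3179 [ 0.5164 -0.2587  0.0497] [ 515.5 -260.9] [ 62.3 114.7] 6.4 [0.0459 0.0498 0.0516]
floor 563 [ 0.512 -0.27   0.016] [ 512.2 -267.3] [13.  80.7] 7.2 [0.0133 0.0153 0.0241]
bar 937 [ 0.4589 -0.0649  0.1057] [457.6 -65. ] [14.5 90.8] 3.6 [0.0988 0.1064 0.1082]
rim 633 [ 0.4547 -0.0656  0.0444] [455.5 -65.6] [104.5 108.8] 2.9 [0.0423 0.0444 0.0465]
posts 1874 [ 0.5752 -0.0571  0.1254] [572.4 -57.8] [36.2 92.6] 3.0 [0.1156 0.1267 0.1317]
```

```bash
python3 -c "
from h import *
to([.545,-.059,.20],92.8)"
```

```text
shift [ 0.1308  0.0024 -0.0442] roll -0.002 q6 170.6 R [[0.001, 0.047, -0.999], [-0.0, -0.999, -0.047], [-1.0, 0.0, -0.001]]
```

Call:
apply_moves(commands=[[0.05, 0.002, -0.044, 0, 1], [0.1, 0.002, -0.044, 0, 1], [0.12, 0.002, -0.044, 0, 1], [0.125, 0.002, -0.044, 0, 1], [0.125, 0.002, -0.044, 0, 1]])

```text
time: 3.1
ee_pos: [0.5439, -0.0597, 0.2062]
tcp_rot: [68.6, 90.0, -108.8]
wrist_force: [-0.8, 0.6, 0.4]
opening: 0.0855
```

```bash
python3 -c "
from h import *
to([.545,-.059,.133],92.8)"
```

```text
shift [ 0.0732 -0.0006 -0.0012] roll -0.0037 q6 171.2 R [[-0.0, 0.045, -0.999], [-0.0, -0.999, -0.045], [-1.0, 0.0, 0.0]]
```

Call:
apply_moves(commands=[[0.03, -0.001, -0.001, 0, 1], [0.05, -0.001, -0.001, 0, 1], [0.065, -0.001, -0.001, 0, 1], [0.073, -0.001, -0.001, 0, 1], [0.073, -0.001, -0.001, 0, 1]])

```text
time: 3.6
ee_pos: [0.5448, -0.0589, 0.1336]
tcp_rot: [103.9, 90.0, -73.6]
wrist_force: [0.6, -0.7, 0.1]
opening: 0.0852
```

Call:
apply_moves(commands=[[0, 0, 0, 0, 0.6], [0, 0, 0, 0, 0.6], [0, 0, 0, 0, 0.6], [0, 0, 0, 0, 0.6]], newtons=25)

```text
time: 4.0
ee_pos: [0.5452, -0.0589, 0.135]
tcp_rot: [160.3, 89.9, -17.2]
wrist_force: [-2.0, 0.8, 6.5]
opening: 0.0756
```

Call:
apply_moves(commands=[[-0.0044, 0, 0.0024, 0, 0.6], [-0.0132, 0, 0.0072, 0, 0.6], [-0.022, 0, 0.012, 0, 0.6], [-0.0307, 0, 0.0168, 0, 0.6], [-0.0395, 0, 0.0216, 0, 0.6], [-0.0483, 0, 0.0263, 0, 0.6], [-0.0571, 0, 0.0311, 0, 0.6], [-0.0659, 0, 0.0359, 0, 0.6], [-0.0746, 0, 0.0407, 0, 0.6], [-0.0834, 0, 0.0455, 0, 0.6], [-0.0834, 0, 0.0455, 0, 0.6]])

```text
time: 5.1
ee_pos: [0.4995, -0.0609, 0.2199]
tcp_rot: [165.2, 89.8, -12.2]
wrist_force: [0.5, 0.9, -1.8]
opening: 0.0753
```

```bash
python3 - <<'E'
from h import *
import pickle
o,T=pose(); print(o['opening'],o['wrist_force'],o['ee_pos'])
a=shot('scene')
ms=cams.spot_in('marble1_center','scene'); print([(m['rect'],m['confidence']) for m in ms[:5]])
X=cloud(a); pickle.dump(a,open('s2.pkl','wb'))
cv2.imwrite('pics/s2.png',cv2.resize(a['frame'][110:310,130:400],None,fx=2.9,fy=2.9,interpolation=cv2.INTER_CUBIC))
E
```

```text
0.07529542388741463 [ 0.45055353  0.85578884 -1.75857509] [ 0.49953331 -0.06094367  0.21989499]
[]
```

View pics/s2.png

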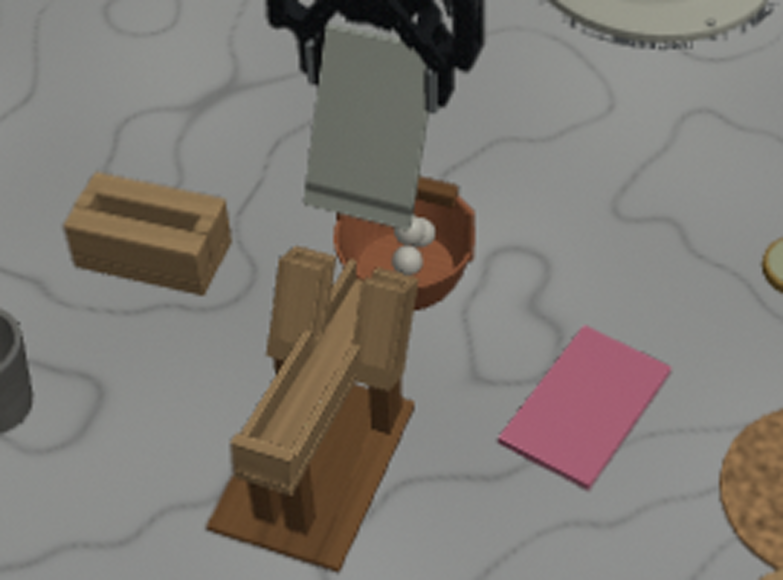

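The gate is clear of the slots and held. The channel is empty and at least three marbles show in the dish. Next is the gate's lean, and then the stand.

```bash
python3 - <<'E'
from h import *
import pickle
c=pickle.load(open('s2.pkl','rb')); X=cloud(c)
P=X[118:187,236:282].reshape(-1,3); P=P[(P[:,2]>.14)&(P[:,2]<.3)&(P[:,0]>.47)]
med=np.median(P,0)
for _ in range(5):
    m=P.mean(0); v=np.linalg.svd(P-m,full_matrices=False)[2][2]; v*=np.sign(v[0]); d=(P-m)@v; P=P[abs(d)<max(.004,1.5*np.std(d))]
print(len(P),m.round(4),v.round(3),'lean',np.degrees(np.arctan2(v[2],np.hypot(v[0],v[1]))).round(1),'z',P[:,2].min(),P[:,2].max(),'lowest pts',P[P[:,2]<P[:,2].min()+.005].mean(0).round(4))
to([.45,-.19,.25],96.3); to([.49,-.26,.25],96.3)
E
```

```text
2263 [ 0.5206 -0.0605  0.2142] [0.878 0.043 0.477] lean 28.5 z 0.15826033406195117 0.2686323097268085 lowest pts [ 0.5493 -0.0636  0.1613]
shift [-0.0316  0.1268  0.0554] roll -0.0653 q6 170.5 R [[0.002, 0.045, -0.999], [-0.001, -0.999, -0.045], [-1.0, 0.001, -0.002]]
shift [-0.0315  0.1985  0.0185] roll -0.0653 q6 170.5 R [[0.002, 0.045, -0.999], [-0.001, -0.999, -0.045], [-1.0, 0.001, -0.002]]
```

```bash
python3 -c "
from h import *
to([.4716,-.2652,.22],96.3)"
```

```text
shift [-0.0015  0.2028  0.0372] roll -0.0653 q6 170.5 R [[0.002, 0.045, -0.999], [-0.001, -0.999, -0.045], [-1.0, 0.001, -0.002]]
```

Call:
apply_moves(commands=[[-0.005, 0.03, 0.01, -0.01, 0.6], [-0.005, 0.07, 0.02, -0.03, 0.6], [-0.005, 0.11, 0.03, -0.04, 0.6], [-0.002, 0.15, 0.037, -0.065, 0.6], [-0.002, 0.18, 0.037, -0.065, 0.6], [-0.002, 0.203, 0.037, -0.065, 0.6], [-0.002, 0.203, 0.037, -0.065, 0.6], [-0.002, 0.203, 0.037, -0.065, 0.6]])

```text
time: 6.0
ee_pos: [0.4716, -0.2655, 0.2196]
tcp_rot: [-167.3, 89.9, 18.9]
wrist_force: [0.5, 0.7, -1.3]
opening: 0.0755
```

```bash
python3 - <<'E'
from h import *
import pickle
c=shot('scene'); X=cloud(c); pickle.dump(c,open('s3.pkl','wb'))
x,y,z=X[...,0],X[...,1],X[...,2]
P=X[(z>.15)&(z<.26)&(x>.46)&(x<.56)&(abs(y+.26)<.06)]
for _ in range(6):
    m=np.median(P,0) if _==0 else P.mean(0); v=np.linalg.svd(P-m,full_matrices=False)[2][2]; v*=np.sign(v[0]); d=(P-m)@v; P=P[abs(d)<max(.003,1.5*np.std(d))]
lo=P[P[:,2]<P[:,2].min()+.006]
print(len(P),v.round(3),np.degrees(np.arctan2(v[2],np.hypot(v[0],v[1]))),lo.mean(0).round(4),P[:,2].min().round(4),'y',P[:,1].min(),P[:,1].max())
for k in ('scene',):
  S=X[(z>.045)&(z<.055)&(x>.45)&(x<.57)&(y<-.18)&(y>-.34)]; print('stand scene',cv2.minAreaRect((S[:,:2]*1000).astype(np.float32)))
to([.4716,-.2652,.12],96.3); to([.4716,-.2652,.106],96.3)
E
```

```text
1673 [0.874 0.095 0.477] 28.495848833861263 [ 0.5209 -0.2565  0.1603] 0.1568 y -0.31513013248598193 -0.21278682256976994
stand scene ((514.7504272460938, -260.4327697753906), (68.13809967041016, 116.32897186279297), 5.6597514152526855)
shift [0.0999 0.0002 0.0003] roll -0.0004 q6 144.4 R [[0.001, 0.109, -0.994], [0.0, -0.994, -0.109], [-1.0, 0.0, -0.001]]
shift [0.1139 0.0002 0.0003] roll -0.0004 q6 144.4 R [[0.001, 0.109, -0.994], [0.0, -0.994, -0.109], [-1.0, 0.0, -0.001]]
```

Call:
apply_moves(commands=[[0.03, 0, 0, 0, 0.6], [0.06, 0, 0, 0, 0.6], [0.085, 0, 0, 0, 0.6], [0.1, 0, 0, 0, 0.6], [0.107, 0, 0, 0, 0.6], [0.112, 0, 0, 0, 0.6], [0.112, 0, 0, 0, 0.6]])

```text
time: 6.75
ee_pos: [0.4721, -0.2648, 0.1083]
tcp_rot: [171.0, 89.9, -2.7]
wrist_force: [0.3, 0.3, -1.8]
opening: 0.0754
```

```bash
python3 - <<'E'
from h import *
o,T=pose();print(o['wrist_force'],o['ee_pos'])
a=shot('scene');b=shot('wrist')
A=cv2.resize(a['frame'][110:230,120:260],None,fx=3.6,fy=3.6,interpolation=cv2.INTER_CUBIC)
B=cv2.resize(b['frame'],(320,240))
im=np.zeros((A.shape[0],A.shape[1]+B.shape[1],3),np.uint8); im[:,:A.shape[1]]=A; im[:240,A.shape[1]:]=B
cv2.imwrite('pics/s4.png',im[:, :]); print(im.shape)
E
```

```text
[ 0.34706876  0.33026881 -1.82385699] [ 0.47214437 -0.26481971  0.10826448]
(432, 824, 3)
```

```bash
python3 -c "
import cv2
im=cv2.imread('pics/s4.png'); s=min(1,800/im.shape[1]); cv2.imwrite('pics/s4b.png',cv2.resize(im,None,fx=s,fy=s))"
```

```text
(no output)
```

View pics/s4b.png

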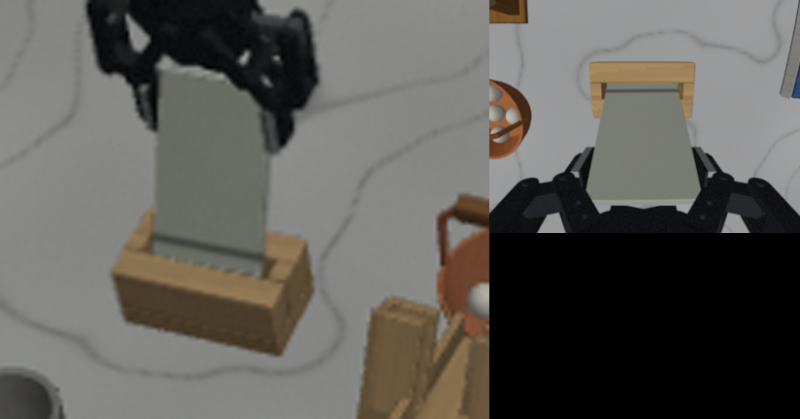

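Foot is inside the slot with no contact. I'll swing the top towards +x, pivoting the foot against the slot wall.

Call:
apply_moves(commands=[[-0.003, 0, -0.007, 0, 0.6], [-0.005, 0, -0.014, 0, 0.6], [-0.007, 0, -0.021, 0, 0.6], [-0.009, 0, -0.028, 0, 0.6], [-0.01, 0, -0.034, 0, 0.6], [-0.01, 0, -0.04, 0, 0.6], [-0.01, 0, -0.045, 0, 0.6], [-0.01, 0, -0.045, 0, 0.6]])

```text
time: 7.65
ee_pos: [0.5177, -0.2602, 0.1188]
tcp_rot: [161.6, 89.8, -12.1]
wrist_force: [-2.6, -1.1, -0.2]
opening: 0.0757
```

```bash
cat > lean.py <<'E'
from h import *
o,T=pose();print(o['wrist_force'].round(1),o['ee_pos'].round(4),o['opening'])
c=shot('scene'); X=cloud(c); x,y,z=X[...,0],X[...,1],X[...,2]
P=X[(z>.062)&(z<.165)&(x>.46)&(x<.56)&(abs(y+.26)<.034)]
for _ in range(6):
    m=np.median(P,0) if _==0 else P.mean(0); v=np.linalg.svd(P-m,full_matrices=False)[2][2]; v*=np.sign(v[0]); d=(P-m)@v; P=P[abs(d)<max(.003,1.5*np.std(d))]
print(len(P),m.round(4),v.round(3),'lean',np.degrees(np.arctan2(v[2],np.hypot(v[0],v[1]))).round(1),'ztop',P[:,2].max())
E
python3 lean.py
```

```text
[-2.6 -1.1 -0.2] [ 0.5177 -0.2602  0.1188] 0.0756962513826881
921 [ 0.5193 -0.2606  0.1144] [0.992 0.117 0.055] lean 3.2 ztop 0.1648879981466499
```

Call:
apply_moves(commands=[[0, 0, 0.002, 0, 0.6], [0.008, 0, 0.002, 0, 0.6], [0.015, 0, 0.002, 0, 0.6], [0.02, 0, 0.002, 0, 0.6], [0.024, 0, 0.002, 0, 0.6], [0.027, 0, 0.002, 0, 0.6], [0.027, 0, 0.002, 0, 0.6]])

```text
time: 8.4
ee_pos: [0.5155, -0.2603, 0.0912]
tcp_rot: [169.4, 89.9, -4.4]
wrist_force: [-0.3, -0.3, -2.6]
opening: 0.0755
```

```bash
python3 lean.py
```

```text
[-0.3 -0.3 -2.6] [ 0.5155 -0.2603  0.0912] 0.07545229418746381
694 [ 0.5164 -0.2617  0.1027] [0.991 0.122 0.055] lean 3.2 ztop 0.16423929279338123
```

Call:
apply_moves(commands=[[0.001, 0, 0, 0, 0.6], [0.002, 0, 0, 0, 0.6], [0.002, 0, 0, 0, 0.6]])

```text
time: 8.75
ee_pos: [0.5157, -0.2604, 0.0896]
tcp_rot: [165.5, 89.8, -8.2]
wrist_force: [0.2, -0.0, -1.9]
opening: 0.0757
```

```bash
python3 - <<'E'
from h import *
c=shot('wrist');X=cloud(c);x,y,z=X[...,0],X[...,1],X[...,2]
P=X[(abs(y+.26)<.03)&(abs(x-.515)<.03)&(z>.1)&(z<.17)];print(len(P),np.percentile(P[:,2],[50,95,99]))
E
```

```text
17440 [0.13564625 0.16874956 0.16973182]
```

Call:
apply_moves(commands=[[0.001, 0, 0, 0, 0.6], [0.002, 0, 0, 0, 0.6], [0.003, 0, 0, 0, 0.6], [0.003, 0, 0, 0, 0.6]])

```text
time: 9.2
ee_pos: [0.5161, -0.2604, 0.089]
tcp_rot: [161.5, 89.7, -12.2]
wrist_force: [-3.5, 2.8, 14.3]
opening: 0.0757
```

Contact (14 N upward), so the foot is on the floor. Opening, then rising.

Call:
apply_moves(commands=[[-0.002, 0, 0, 0, 0.6], [-0.002, 0, 0, 0, 1], [-0.002, 0, 0, 0, 1], [-0.002, 0, 0, 0, 1], [-0.002, 0, 0, 0, 1], [-0.02, 0, 0, 0, 1], [-0.05, 0, 0, 0, 1], [-0.09, 0, 0, 0, 1], [-0.13, 0, 0, 0, 1], [-0.16, 0, 0, 0, 1], [-0.16, 0, 0, 0, 1]])

```text
time: 10.3
ee_pos: [0.5163, -0.2608, 0.2537]
tcp_rot: [153.6, 89.3, -20.1]
wrist_force: [-0.5, 0.4, 0.1]
opening: 0.0858
```

```bash
python3 lean.py; python3 -c "
from h import *
to([.42,-.065,.25],3.6)"
```

```text
[-0.5  0.4  0.1] [ 0.5163 -0.2608  0.2537] 0.08576431391977506
786 [ 0.4988 -0.2591  0.1   ] [0.953 0.121 0.278] lean 16.2 ztop 0.13884387010600518
shift [-0.0004 -0.205   0.074 ] roll -1.5236 q6 146.9 R [[0.009, 0.11, -0.994], [-0.003, -0.994, -0.11], [-1.0, 0.004, -0.008]]
```

Call:
apply_moves(commands=[[-0.01, -0.04, 0.02, -0.14, 1], [-0.01, -0.08, 0.03, -0.28, 1], [-0.01, -0.12, 0.038, -0.42, 1], [-0.01, -0.16, 0.038, -0.56, 1], [-0.01, -0.2, 0.038, -0.7, 1], [-0.01, -0.2, 0.038, -0.84, 1], [-0.01, -0.2, 0.038, -0.98, 1], [-0.01, -0.2, 0.038, -1.12, 1], [-0.01, -0.2, 0.038, -1.26, 1], [-0.01, -0.2, 0.038, -1.4, 1], [-0.01, -0.2, 0.038, -1.524, 1], [-0.01, -0.2, 0.038, -1.524, 1]])

```text
time: 11.55
ee_pos: [0.4559, -0.0659, 0.2586]
tcp_rot: [65.6, 89.6, -20.7]
wrist_force: [0.4, 0.3, -0.1]
opening: 0.0855
```

```bash
python3 - <<'E'
from h import *
c=shot('wrist');X=cloud(c);x,y,z=X[...,0],X[...,1],X[...,2]
P=X[(z>.098)&(z<.115)&(abs(x-.457)<.06)&(abs(y+.065)<.09)]; print(len(P),P.mean(0),cv2.minAreaRect((P[:,:2]*1000).astype(np.float32)))
to([.457,-.0645,.15],3.6)
P=X[(z>.042)&(z<.05)&(abs(x-.457)<.07)&(abs(y+.065)<.07)]; print(len(P),cv2.minEnclosingCircle((P[:,:2]*1000).astype(np.float32)))
m=cams.spot_in('marble1_center','wrist'); print([(np.round(i['rect']),round(i['confidence'],2)) for i in m])
cv2.imwrite('pics/w5.png',c['frame'])
E
```

```text
1368 [ 0.45715329 -0.06246099  0.10650426] ((457.25714111328125, -64.49726104736328), (13.245713233947754, 91.72294616699219), 3.756786823272705)
shift [ 0.1088  0.0004 -0.0017] roll -0.0023 q6 78.4 R [[0.007, 0.998, 0.06], [-0.003, 0.061, -0.998], [-1.0, 0.007, 0.003]]
1190 ((457.5123596191406, -65.03565979003906), 54.91740798950195)
[(array([238., 161., 261., 180.]), 0.55)]
```

View pics/w5.png

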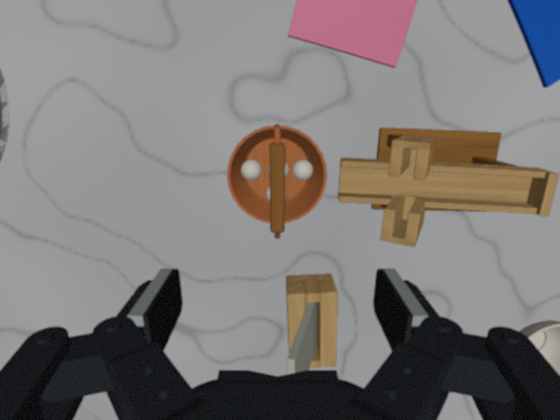

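Four marbles show in the dish, at (250,170), (303,170), (286,170) and (270,192), with the last two partly under the bar. Fingers are pre-closed partway to clear the chute's end, then I descend on the bar.

Call:
apply_moves(commands=[[0.03, 0, -0.002, 0, -0.2], [0.07, 0, -0.002, 0, -0.2], [0.11, 0, -0.002, 0, -0.2], [0.11, 0, -0.002, 0, -0.2], [0.14, 0, -0.002, 0, -0.2], [0.16, 0, -0.002, 0, -0.2], [0.172, 0, -0.002, 0, -0.2], [0.179, 0, -0.002, 0, -0.2], [0.179, 0, -0.002, 0, -0.2]])

```text
time: 12.55
ee_pos: [0.4574, -0.0644, 0.0805]
tcp_rot: [67.2, 89.5, -19.4]
wrist_force: [-0.0, -0.3, 1.3]
opening: 0.0344
```

```bash
python3 -c "
from h import *
to([.4572,-.0645,.079],3.7)"
```

```text
shift [ 0.0015 -0.0002  0.    ] roll -0.0057 q6 78.7 R [[0.007, 0.998, 0.059], [-0.003, 0.059, -0.998], [-1.0, 0.007, 0.003]]
```

Call:
apply_moves(commands=[[0.001, 0, 0, -0.005, -0.4], [0.001, 0, 0, -0.005, -0.6], [0.001, 0, 0, -0.005, -0.9], [0.001, 0, 0, -0.005, -0.9], [0.001, 0, 0, -0.005, -0.9], [0.001, 0, 0, -0.005, -0.9]], newtons=50)

```text
time: 13.15
ee_pos: [0.4573, -0.0645, 0.0804]
tcp_rot: [65.8, 89.5, -20.6]
wrist_force: [-3.6, -1.2, 6.5]
opening: 0.0128
```

Call:
apply_moves(commands=[[-0.003, 0, 0, 0, -0.9], [-0.008, 0, 0, 0, -0.9], [-0.016, 0, 0, 0, -0.9], [-0.025, 0, 0, 0, -0.9], [-0.035, 0, 0, 0, -0.9], [-0.043, 0, 0, 0, -0.9], [-0.048, 0, 0, 0, -0.9], [-0.05, 0, 0, 0, -0.9], [-0.05, 0, 0, 0, -0.9]])

```text
time: 14.05
ee_pos: [0.457, -0.0644, 0.1306]
tcp_rot: [65.8, 89.5, -20.6]
wrist_force: [0.2, 0.2, -3.7]
opening: 0.0132
```

```bash
python3 - <<'E'
from h import *
o,T=pose(); print(o['wrist_force'])
c=shot('scene'); cv2.imwrite('pics/s6.png',cv2.resize(c['frame'][110:310,130:400],None,fx=2.9,fy=2.9,interpolation=cv2.INTER_CUBIC))
for y in (0,10): to([.4572,-.0645,.13],3.7)
to([.536,.291,.15],3.7)
E
```

```text
[ 0.22547028  0.23486515 -3.71528668]
shift [0.0002 0.0003 0.0001] roll -0.0008 q6 78.4 R [[0.008, 0.998, 0.064], [-0.003, 0.064, -0.998], [-1.0, 0.007, 0.003]]
shift [0.0002 0.0003 0.0001] roll -0.0008 q6 78.4 R [[0.008, 0.998, 0.064], [-0.003, 0.064, -0.998], [-1.0, 0.007, 0.003]]
shift [-0.0202  0.1018 -0.3496] roll -0.0008 q6 78.4 R [[0.008, 0.998, 0.064], [-0.003, 0.064, -0.998], [-1.0, 0.007, 0.003]]
```

View pics/s6.png

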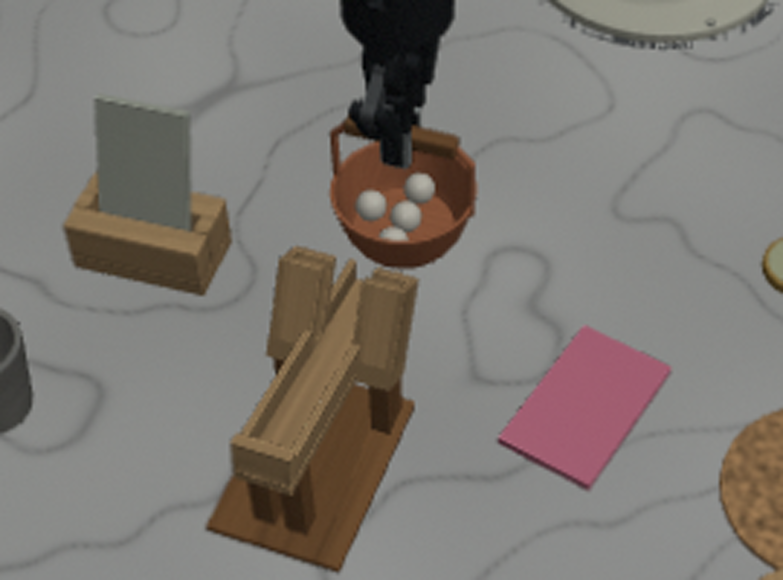

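The dish hangs level with four marbles at (371,205), (419,187), (406,215) and (393,235), and the gate stands in the stand. Now a smooth carry to the mat.

Call:
apply_moves(commands=[[-0.002, 0.0006, -0.002, 0, -0.9], [-0.005, 0.0023, -0.008, 0, -0.9], [-0.008, 0.005, -0.017, 0, -0.9], [-0.01, 0.0087, -0.03, 0, -0.9], [-0.01, 0.0134, -0.046, 0, -0.9], [-0.01, 0.0186, -0.064, 0, -0.9], [-0.01, 0.0239, -0.082, 0, -0.9], [-0.01, 0.0291, -0.1, 0, -0.9], [-0.01, 0.0338, -0.116, 0, -0.9], [-0.01, 0.0373, -0.128, 0, -0.9], [-0.01, 0.0396, -0.136, 0, -0.9], [-0.01, 0.0408, -0.14, 0, -0.9]])

```text
time: 15.3
ee_pos: [0.4887, 0.0789, 0.14]
tcp_rot: [64.7, 89.5, -21.6]
wrist_force: [0.9, -0.3, -3.0]
opening: 0.0131
```

```bash
python3 -c "
from h import *
to([.536,.291,.14],3.7)"
```

```text
shift [-0.0003  0.0609 -0.2086] roll 0.0001 q6 95.6 R [[0.008, 0.998, 0.065], [-0.003, 0.065, -0.998], [-1.0, 0.007, 0.003]]
```

Call:
apply_moves(commands=[[0, 0.0009, -0.003, 0, -0.9], [0, 0.0032, -0.011, 0, -0.9], [0, 0.0073, -0.025, 0, -0.9], [0, 0.0131, -0.045, 0, -0.9], [0, 0.0198, -0.068, 0, -0.9], [0, 0.0269, -0.092, 0, -0.9], [0, 0.0342, -0.117, 0, -0.9], [0, 0.0412, -0.141, 0, -0.9], [0, 0.0476, -0.163, 0, -0.9], [0, 0.0531, -0.182, 0, -0.9], [0, 0.0575, -0.197, 0, -0.9], [0, 0.0602, -0.206, 0, -0.9]])

```text
time: 16.5
ee_pos: [0.5355, 0.2898, 0.1394]
tcp_rot: [63.5, 89.6, -22.8]
wrist_force: [-0.0, -0.4, -3.1]
opening: 0.0131
```

Call:
apply_moves(commands=[[0, 0.0005, -0.002, 0, -0.9], [0, 0.0005, -0.002, 0, -0.9], [0, 0.0005, -0.002, 0, -0.9]])

```text
time: 16.8
ee_pos: [0.5358, 0.2913, 0.1395]
tcp_rot: [61.8, 89.6, -24.4]
wrist_force: [-0.4, -0.0, -3.5]
opening: 0.0132
```

```bash
python3 - <<'E'
from h import *
to([.536,.291,.14],3.7); to([.536,.291,.089],3.7)
c=shot('top');X=cloud(c);x,y,z=X[...,0],X[...,1],X[...,2]
hsv=cv2.cvtColor(c['frame'],cv2.COLOR_BGR2HSV)
P=X[(z<.012)&(abs(x-.54)<.09)&(abs(y-.29)<.09)&(hsv[...,1]>80)]
print(cv2.minEnclosingCircle((P[:,:2]*1000).astype(np.float32)))
E
```

```text
shift [-0.0005  0.0002  0.0003] roll 0.0003 q6 115.0 R [[0.007, 0.998, 0.065], [-0.003, 0.065, -0.998], [-1.0, 0.007, 0.004]]
shift [ 0.0505 -0.0002  0.0001] roll 0.0003 q6 115.0 R [[0.007, 0.998, 0.065], [-0.003, 0.065, -0.998], [-1.0, 0.007, 0.004]]
((534.168212890625, 290.874755859375), 74.69408416748047)
```

Call:
apply_moves(commands=[[0.004, 0, 0, 0, -0.9], [0.012, 0, 0, 0, -0.9], [0.022, 0, 0, 0, -0.9], [0.032, 0, 0, 0, -0.9], [0.04, 0, 0, 0, -0.9], [0.046, 0, 0, 0, -0.9], [0.049, 0, 0, 0, -0.9], [0.051, 0, 0, 0, -0.9], [0.052, 0, 0, 0, -0.9], [0.052, 0, 0, 0, -0.9]])

```text
time: 17.85
ee_pos: [0.5363, 0.2911, 0.0877]
tcp_rot: [64.8, 89.5, -21.5]
wrist_force: [0.2, 0.2, -2.7]
opening: 0.0131
```

Call:
apply_moves(commands=[[0.001, 0, 0, 0, -0.9], [0.002, 0, 0, 0, -0.9], [0.002, 0, 0, 0, -0.9]])

```text
time: 18.15
ee_pos: [0.5365, 0.2913, 0.0864]
tcp_rot: [69.4, 89.5, -16.9]
wrist_force: [-1.2, -0.2, 1.0]
opening: 0.0134
```

Contact. Releasing gently, then rising.

Call:
apply_moves(commands=[[0.0005, 0, 0, 0, -0.6], [0.0005, 0, 0, 0, -0.4], [0.0005, 0, 0, 0, -0.2], [0.0005, 0, 0, 0, -0.2], [0.0005, 0, 0, 0, -0.2], [-0.015, 0, 0, 0, -0.2], [-0.05, 0, 0, 0, -0.2], [-0.1, 0, 0, 0, -0.2], [-0.14, 0, 0, 0, -0.2], [-0.17, 0, 0, 0, -0.2], [-0.17, 0, 0, 0, -0.2]])

```text
time: 19.25
ee_pos: [0.536, 0.2922, 0.2628]
tcp_rot: [91.9, 89.1, 5.6]
wrist_force: [0.2, 0.3, -0.2]
opening: 0.0342
```

```bash
python3 - <<'E'
from h import *
o,T=pose(); print(o['wrist_force'],o['ee_pos'],o['opening'])
w=shot('wrist'); c=shot('scene')
for n,k in((w,'wrist'),(c,'scene')):
    X=cloud(n);x,y,z=X[...,0],X[...,1],X[...,2]
    P=X[(z>.102)&(z<.12)&(abs(x-.536)<.07)&(abs(y-.29)<.08)]; print(k,'bar',P.mean(0).round(4),P[:,2].std().round(4),np.round(cv2.minAreaRect((P[:,:2]*1000).astype(np.float32))[0],1))
    P=X[(z>.048)&(z<.056)&(abs(x-.536)<.08)&(abs(y-.29)<.08)]; print(' rim',cv2.minEnclosingCircle((P[:,:2]*1000).astype(np.float32)))
    P=X[(z<.010)&(z>.003)&(abs(x-.536)<.09)&(abs(y-.29)<.09)]; print(' mat',cv2.minEnclosingCircle((P[:,:2]*1000).astype(np.float32)))
A=cv2.resize(c['frame'][110:375,90:460],(560,400)); B=w['frame'][60:300,160:400]
im=np.zeros((400,800,3),np.uint8); im[:,:560]=A; im[:240,560:]=B; cv2.imwrite('pics/end.png',im)
E
```

```text
[ 0.23409039  0.29941075 -0.15155814] [0.53597156 0.29220013 0.26277716] 0.034161821429164296
wrist bar [0.5366 0.2939 0.1123] 0.0019 [536.6 290.6]
 rim ((536.583251953125, 290.54937744140625), 54.789649963378906)
 mat ((537.569091796875, 290.6839599609375), 75.08382415771484)
scene bar [0.5395 0.2909 0.11  ] 0.0033 [537.4 290.7]
 rim ((538.48095703125, 291.4101257324219), 54.87602615356445)
 mat ((537.0321655273438, 277.58428955078125), 117.8262939453125)
```

View pics/end.png

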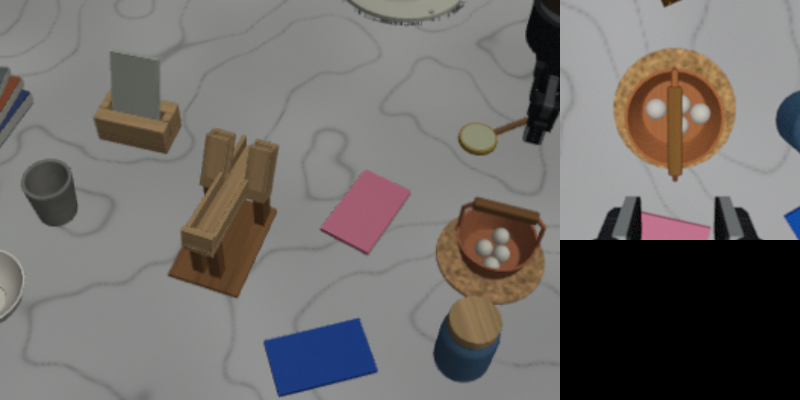

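The dish is centred on the mat with four marbles at (502,236), (484,247), (502,253) and (492,264). The gate stands in the stand and the bystanders are in place.

```bash
python3 -c "
from workcell import bot
print(bot.job_done())"
```

```text
the job is handed in; nothing more can be done
None
```

The job is done and handed in at about 19 s of the 64 s allowed; no verdict was reported.

- **Gate:** I gripped it by its side edges and drew it about 95 mm along its slots. I straightened it against the slot wall of the stand and set it on the slot floor. After release it leaned 16°, and the later pictures show it still standing in the slot, foot down.
- **Dish:** I lifted it level by its bar and carried it to the mat. The last wrist measurement put the dish rim centre about 1 mm from the mat centre. All four marbles show in it, and the gripper is clear.
- **Bystanders:** The jar, cup and loupe, and the pink and blue panels, look unmoved in the last picture.
- **Checks that disagreed:**
  - The final scene-camera fit of the mat centre was useless: its circle came out at 118 mm radius instead of 75 mm.
  - The scene camera places the dish 2 mm farther in x than the wrist camera does. The top camera, before I set the dish down, put the mat centre about 3 mm nearer the robot than the wrist camera did.
- **Forces:** The highest wrist-force reading I saw was about 15 N, when the gate touched the slot floor.

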